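Close the chopper, refit its control knob and hold it pressed

ROBOT

A 7-joint arm with a two-finger parallel gripper is mounted at the origin on a cart in front of the work surface, level with it; the furniture and walls round the work are solid. World frame = base frame: x ahead of the robot, y to its left, z up, the work surface at z = 0. Lengths are in m, angles in rad, forces in N, time in s.
With the tool pointing down it reaches from about 0.4 to 0.85 m from the base axis. Payload 4.5 kg.
Tool frame: the origin (TCP) lies where the fingers leave the gripper's body, on its centre line; the fingertips stand 64 mm ahead of it and the grasp point (between the pads) lies 45 mm ahead of it; z points along the fingers, y is the line along which they close (so a half turn about z gives the same grasp; the last joint's range is limited). The gripper opens to 88 mm and grips with 3 to 60 N. Pads are 18 mm wide; open, the fingers measure 123 mm over their backs; the gripper's body (75 mm by 187 mm) begins 45 mm behind the grasp point.
Start: joints at [1.279, 0.689, -0.195, 1.565, 0.157, 0.902, -0.215], TCP at [0.2, -0.592, 0.303] pointing down, gripper open.
Joint ranges: [-3.01, 3.01], [-0.46, 2.08], [-1.47, 1.51], [0.13, 2.56], [-1, 4.14], [0.04, 2.09], [-2.66, 2.66]. Speed limits (rad/s): [2.57, 2.57, 3.14, 3.14, 3.14, 3.14, 3.14].

INTERFACE

Orientations are given as a unit quaternion [x, y, z, w].
In Python, from plant import r gives the robot as it stands.
- The arm moves only by the tool play_rows, never from a script. Its arguments are lists of equal length, an entry for each row: "translation": the shift along the tool's x, y, z in m, a list of three; "delta_rot": the turn, a rotation vector about the tool's x, y, z in degrees, a list of three; "grip": the opening, from -1 (shut) to 1 (fully open). In form: {"translation": [[x, y, z], ...], "delta_rot": [[rx, ry, rz], ...], "grip": [grip, ...]}. A call has 1 to 20 rows; each row shifts and turns the commanded pose from where the row before left it, along the tool's axes as they then stand; what a row does not reach is not made up. A row lasts 1/8 s, in which the tool goes at most 62.5 mm and 10.7 degrees, less where a joint would pass 70% of its speed; a pose out of reach is approached as far as the arm can. A call with a gripper value outside its range is refused whole. The fingers move at their own pace and stop on an object; "squeeze" is the grip in N (left out, the last holds). Time passes only in rows, so rows that do not move let the fingers close. It gives the time, the measured TCP pose, the force, the opening and the grip force at its end, in the units of the state.
- r.get_state(): the state, without advancing time (a new reading comes with each control period).
- r.snapshot(name): name is "scene" or "side" or "wrist"; returns the picture (400x640x3 uint8, blue, green, red); there is no depth.
- r.get_calibration(name): a dict with "intrinsics" (3x3 intrinsics, pixels), "eye" and "rotation" of the camera in the world. Camera axes: x right, y up, looking along -z (the intrinsics and any distortion apply to the point x, -y, -z); pixel columns grow to the right and rows downward; lengths in m; the calibration is good to about 2 mm. A picture is of the moment at which its call begins: read the wrist's pose just before it. get_calibration takes no time and is no camera call; for the wrist camera it gives the pose at the moment of the call.
- r.finish_job(): hands the job in; it is judged then, once.
Trained networks look in the newest picture that a camera, given by its name, has taken for a name from the list of things; names that differ only in an ending like _2 or _b are one class to them, and where a whole thing is asked for, a point or a joint stands for the part that bears it (a point fixed in the world has none). Each returns a list of dicts, best first, with "confidence" (0 to 1); they miss things now and then, are a little off and sometimes report something else, mostly with a low value. They report only what shows in the picture. A call takes as long as a camera call.
- r.look_for(camera, target): "point" ([x, y, z] in m, in world coordinates, good to about 4 mm: the middle of the surface that is visible of it).
- r.silhouettes(camera, target): "pixels" (400x640 bool, what is visible of it).
The state is a dict: "clock": time; "q": joint angles; "qd": joint speeds; "joint_torque": joint torques, N m; "tool_pos": TCP position; "eef_rot": TCP orientation; "contact_force": force on the tool from outside, world axes, zero at the start; "moment": the same for the moment, N m; "opening": opening from 0.0 (shut) to 1.0 (fully open); "finger_force": force on a finger pad.
Only numpy, scipy, OpenCV 4.12 (cv2) and the standard library are available. Lean on these libraries where they do the work, as an engineer would, in place of code of your own. Each camera call takes 0.05 s, during which the arm holds its last target. There are 200 camera calls.

TASK

Get the food chopper running: first press its orange lid down fully home on the bowl, then pick up the loose white control knob, turn it so that its D-shaped socket matches the D-shaft on the chopper, and push it on fully to its shoulder. The knob is a sprung press-and-hold control: finish with your fingers still on the knob, holding it pressed all the way down against its spring, and do not let go. Leave the mug and the coffee capsules where they are.

Things in the scene. Friction and masses are not known exactly. Their poses are not given: they have to be found in the camera images.
- chopper: food chopper, a white housing 170 (x) x 300 (y) mm with a flat grey deck 70 mm above the worktop; fixed. Origin: centre of its underside; x points to its back, y to its left, z up. The round bowl (136 mm across, rim at z = 105 mm) stands at x 0, y +70 mm; the control shaft at x -20, y -95 mm
- lid (a joint): travel of the push-fit lid on the bowl: about 0 to 0.0015 m = standing proud, 0.008 m = fully home (hard stop). Goes straight down; friction of about 6 N, stays where it is left
- lid_top (a point): centre of the flat top of the black boss (50 mm across) in the middle of the orange lid (144 mm across); the place to press. About 135 mm above the worktop when proud, 127 mm when home. z up
- shaft_seat (a point): centre of the top of the shoulder (dark disc 28 mm across) at the D-shaft's foot, 80 mm above the worktop, 74 mm when pressed; z up the shaft, x to its flat side. Steel shaft: 18 mm diameter, flat 3 mm from the axis, stands 14 mm above the shoulder, last 2 mm tapered. Its yaw varies; it turns only against 0.3 N m friction
- collar: black disc round the shaft's foot, 60 mm across, top 72 mm above the worktop; turns with the shaft; an orange tick on its rim marks the side (+x) of the shaft's flat. Origin on the shaft's axis at its underside
- shaft (a joint): how far the shaft is pressed down: 0 = up, 0.006 m = fully down (hard stop). Spring: 5.6 N to start it, 9.8 N fully down; springs back when released
- knob: loose white knob, 50 g, standing socket down. Origin: centre of its underside, z up. Skirt 44 mm across, 20 mm high; on it a grip bar along x, 40 mm long, 15 wide (y), 20 to 48 mm above the underside. D socket in the underside 16 mm deep, 0.8 mm wider all round than the shaft, its flat on the +x side; orange line on the bar marks +x. Pushed home, the underside rests on the shoulder
- knob_mark (a point): point on the knob's underside, 20 mm from its centre on the +x side, under the orange line
- flat_mark (a point): point level with shaft_seat, 20 mm from the shaft's axis on the side of its flat (+x); turns and moves with the shaft. knob_mark belongs over it
- mug_striped: striped mug, 80 x 114 x 89 mm, bystander; origin at the centre of its underside
- capsule_brown: brown coffee capsule, 49 mm across, 34 mm high, bystander; origin at the centre of its underside
- capsule_red: red coffee capsule, 49 mm across, 34 mm high, bystander; origin at the centre of its underside
- capsule_cream: cream coffee capsule, 49 mm across, 34 mm high, bystander; origin at the centre of its underside

How it is judged:
By the outcome, as a careful person would: the job done as asked, in the order asked, and still so for the second after the job is handed in, while the arm keeps its last pose, push and grip.
It also fails if it takes over 54 s, if anything falls off the work surface, if the arm or the gripper's body presses on something with over 40 N, if the wrist force passes 120 N, or if a joint passes its speed limit or range.

## Working session

There is one attempt and no reset: what is moved stays moved. The work goes in short steps, Python scripts to look and compute and a tool call to move; the robot and the scene stay as the last step left them, time stands still between calls to the robot, and variables do not carry over. Pictures are saved under pics/ and viewed, at most 10 in all, crops included, and the job is handed in when it is done.

Besides the shell and the picture viewer there is one more tool, called after "Call:" by a JSON object that holds its "op" and its "data". play_rows: Moves the arm, as the interface text tells. Its arguments: {"type":"object","properties":{"translation":{"type":"array","items":{"type":"array","items":{"type":"number"}}},"delta_rot":{"type":"array","items":{"type":"array","items":{"type":"number"}}},"grip":{"type":"array","items":{"type":"number"}},"squeeze":{"type":"number"}},"required":["translation","delta_rot","grip"]}

```bash
mkdir -p pics
cat > h.py <<'E'
import numpy as np, cv2
from scipy.spatial.transform import Rotation as R
from plant import r
def ray(c,u,v):
    K=np.array(c["intrinsics"]);d=np.linalg.inv(K)@[u,v,1];d=np.array([d[0],-d[1],-d[2]])
    return np.array(c["eye"]),np.array(c["rotation"])@d
def onz(c,u,v,z):
    e,d=ray(c,u,v);return e+d*(z-e[2])/d[2]
def proj(c,p):
    q=np.array(c["rotation"]).T@(np.array(p)-c["eye"]);q=np.array(c["intrinsics"])@[q[0],-q[1],-q[2]];return q[:2]/q[2]
E
python3 - <<'E'
from h import *
s=r.get_state();print({k:np.round(v,3).tolist() for k,v in s.items()})
for n in ["scene","side"]:
    im=r.snapshot(n);cv2.imwrite(f"pics/{n}0.png",im)
    c=r.get_calibration(n);print(n,{k:np.round(v,3).tolist() if not isinstance(v,str) else v for k,v in c.items()})
    for t in ["chopper","lid_top","shaft_seat","collar","knob","knob_mark","flat_mark","mug_striped","capsule_brown","capsule_red","capsule_cream"]:
        print(t,[(np.round(d["point"],3).tolist(),round(d["confidence"],2)) for d in r.look_for(n,t)[:2]])
E
```

```text
{'clock': 0.0, 'q': [1.279, 0.69, -0.195, 1.566, 0.157, 0.902, -0.215], 'qd': [-0.0, -0.001, 0.001, -0.002, -0.001, -0.0, 0.0], 'joint_torque': [-0.0, -52.757, -1.267, -15.343, -0.053, 0.007, 0.0], 'tool_pos': [0.2, -0.592, 0.302], 'eef_rot': [0.987, 0.162, -0.0, -0.001], 'contact_force': [-0.197, -0.829, -0.117], 'moment': [0.024, -0.031, 0.077], 'finger_force': 0.0, 'opening': 1.002}
scene {'intrinsics': [[411.12, 0.0, 323.226], [0.0, 411.12, 198.879], [0.0, 0.0, 1.0]], 'eye': [0.056, 0.719, 1.089], 'rotation': [-0.107, 0.33, 0.901, -0.262]}
chopper [([0.532, 0.16, 0.069], 0.95)]
lid_top [([0.561, 0.177, 0.129], 0.71)]
shaft_seat [([0.518, 0.019, 0.082], 0.57), ([0.339, -0.109, 0.026], 0.5)]
collar [([0.522, 0.022, 0.068], 0.66), ([0.516, 0.012, 0.082], 0.5)]
knob [([0.461, -0.356, 0.023], 0.69)]
knob_mark [([0.467, -0.357, 0.026], 0.67)]
flat_mark [([0.468, -0.359, 0.028], 0.65), ([0.521, 0.015, 0.08], 0.46)]
mug_striped [([0.477, 0.449, 0.044], 0.68)]
capsule_brown [([0.674, -0.251, 0.026], 0.59)]
capsule_red []
capsule_cream [([0.336, -0.107, 0.03], 0.6), ([0.522, 0.02, 0.07], 0.32)]
side {'intrinsics': [[374.445, 0.0, 316.526], [0.0, 374.445, 199.543], [0.0, 0.0, 1.0]], 'eye': [0.476, -0.906, 0.865], 'rotation': [0.437, -0.011, -0.001, 0.9]}
chopper [([0.549, 0.065, 0.068], 0.9), ([0.523, 0.004, 0.072], 0.52)]
lid_top [([0.566, 0.161, 0.123], 0.8)]
shaft_seat [([0.523, 0.008, 0.083], 0.38)]
collar [([0.523, 0.004, 0.073], 0.51)]
knob [([0.47, -0.372, 0.03], 0.78)]
knob_mark [([0.465, -0.37, 0.026], 0.9), ([0.552, 0.066, 0.071], 0.63)]
flat_mark [([0.474, 0.415, 0.058], 0.34)]
mug_striped [([0.473, 0.416, 0.058], 0.9)]
capsule_brown [([0.678, -0.269, 0.03], 0.78)]
capsule_red [([0.674, -0.36, 0.03], 0.64)]
capsule_cream []
```

```bash
ls; ls pics
```

```text
h.py
pics
scene0.png
side0.png
```

View pics/scene0.png

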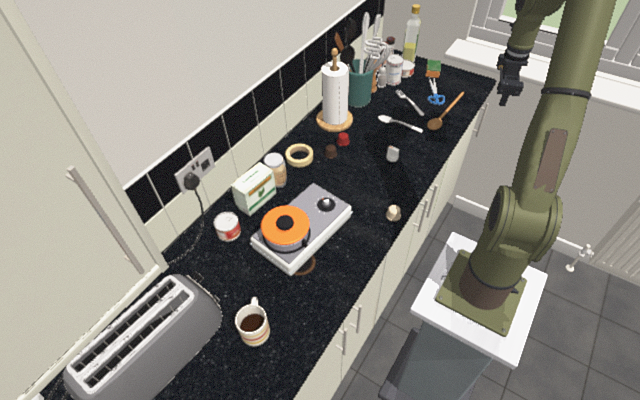

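View pics/side0.png

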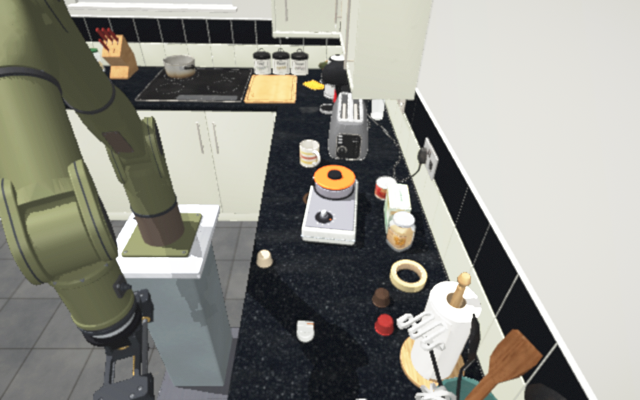

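Scene: lid at (286,227), shaft (326,204), knob (393,154). Side: lid (334,180), shaft (324,216), knob (306,330); all agree with the networks. I'll move over the knob first for a wrist view.

Call:
{"op": "play_rows", "data": {"translation": [[0.0375,-0.0175,0],[0.0375,-0.0175,0],[0.0375,-0.0175,0],[0.0375,-0.0175,0],[0.0375,-0.0175,0],[0.0375,-0.0175,0],[0.0375,-0.0175,0],[0.0375,-0.0175,0],[0,0,0],[0,0,0]], "delta_rot": [[0,0,0],[0,0,0],[0,0,0],[0,0,0],[0,0,0],[0,0,0],[0,0,0],[0,0,0],[0,0,0],[0,0,0]], "grip": [1,1,1,1,1,1,1,1,1,1]}}

```text
clock: 2.45
tool_pos: [0.4389, -0.3641, 0.3027]
eef_rot: [0.987, 0.162, -0.0, 0.0]
contact_force: [-0.0, -0.2, -0.3]
opening: 1.002
finger_force: 0.0
```

```bash
cat > h.py <<'E'
import numpy as np, cv2
from scipy.spatial.transform import Rotation as R
from plant import r
def M(c): return R.from_quat(c["rotation"]).as_matrix()
def onz(c,u,v,z):
    d=np.linalg.inv(np.array(c["intrinsics"]))@[u,v,1];d=M(c)@[d[0],-d[1],-d[2]];e=np.array(c["eye"])
    return e+d*(z-e[2])/d[2]
def proj(c,p):
    q=M(c).T@(np.array(p)-c["eye"]);q=np.array(c["intrinsics"])@[q[0],-q[1],-q[2]];return q[:2]/q[2]
def look(n,name=None):
    c=r.get_calibration(n);im=r.snapshot(n)
    if name: cv2.imwrite(f"pics/{name}.png",im)
    return c,im
def shift(p):
    "tool-axis shift from the present measured pose to world p; and present yaw of tool x (deg)"
    s=r.get_state();Q=R.from_quat(s["eef_rot"]);x=Q.as_matrix()[:,0]
    return np.round(Q.inv().apply(np.array(p)-s["tool_pos"]),4),np.degrees(np.arctan2(x[1],x[0]))
E
python3 - <<'E'
from h import *
s=r.get_state();print(s["clock"],np.round(s["tool_pos"],4),np.round(s["eef_rot"],4))
c,im=look("wrist","w1");print(c)
for t in ["knob","knob_mark","capsule_red"]:
    print(t,[(np.round(d["point"],3).tolist(),round(d["confidence"],2)) for d in r.look_for("wrist",t)[:2]])
print(proj(c,[0.466,-0.365,0.0]))
E
```

```text
2.45 [ 0.4389 -0.3641  0.3027] [ 9.868e-01  1.619e-01 -4.000e-04  3.000e-04]
{'intrinsics': array([[309.11055547,   0.        , 319.60323148],
       [  0.        , 309.11055547, 197.07267935],
       [  0.        ,   0.        ,   1.        ]]), 'eye': array([ 0.5136634 , -0.33908513,  0.38393722]), 'rotation': array([-0.12585978,  0.0895328 , -0.5763376 ,  0.8024825 ])}
knob [([0.474, -0.363, 0.025], 0.66)]
knob_mark [([0.472, -0.365, 0.017], 0.74)]
capsule_red []
[326.71796445 143.42633792]
```

View pics/w1.png

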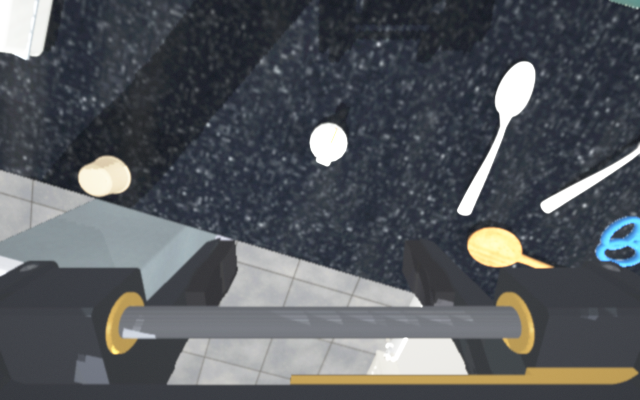

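The wrist picture shows the knob at (328,142), with the bar's end towards (322,163). I need a magnified crop for the orange line.

Run:
```python
from h import *
def crop(f,u,v,h=24,s=10):
    im=cv2.imread(f"pics/{f}.png")[v-h:v+h,u-h:u+h]
    im=(255*(im/255.)**2.2).astype(np.uint8)
    return cv2.resize(im,(380,290) if 0 else (260,260),interpolation=cv2.INTER_CUBIC)
a=np.hstack([crop("w1",328,145),crop("scene0",393,154,18),crop("side0",306,330,18)])
b=np.hstack([crop("scene0",326,204,24),crop("side0",324,216,24),crop("scene0",286,227,40)])
cv2.imwrite("pics/crop1.png",np.vstack([a,b]))
```

```text
(no output)
```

View pics/crop1.png

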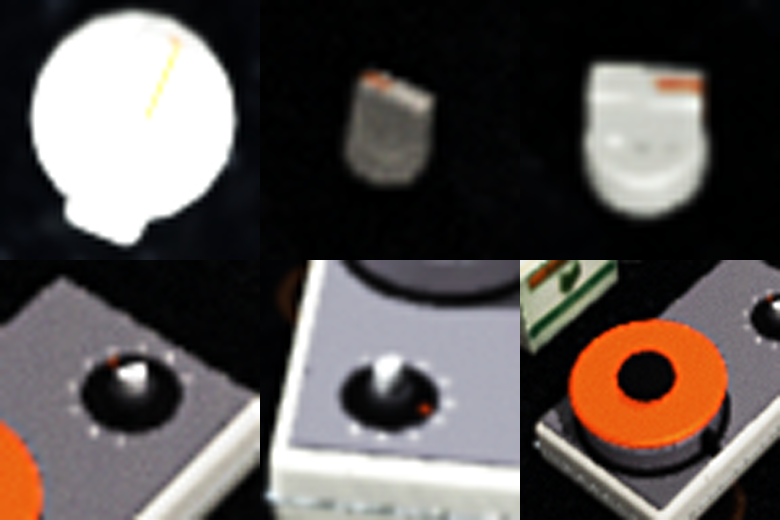

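The crops show: wrist orange line (331.3,142.8)→(336.8,128.4); collar tick scene (322.7,198.5), side (330.4,219.3). Lid boss is centred in the scene lid at ~(285,225).

Run:
```python
from h import *
s=r.get_state();c=r.get_calibration("wrist")
P=lambda *a:np.round(onz(*a),4)
a,b,e=P(c,331.3,142.8,.048),P(c,336.8,128.4,.048),P(c,322.8,162.5,.045)
k=P(c,328.7,142.2,.02);print("line",a,b,"end",e,"skirt",k,"yaw",np.degrees(np.arctan2(*(b-a)[1::-1])),np.degrees(np.arctan2(*(b-e)[1::-1])))
for n,uv in [("scene",(322.7,198.5)),("side",(330.4,219.3))]:
    c=r.get_calibration(n);im=cv2.imread(f"pics/{n}0.png")
    print(n,"tick",P(c,*uv,.072))
    h=cv2.cvtColor(im,cv2.COLOR_BGR2HSV).astype(int)
    m=((h[...,0]<18)&(h[...,1]>170)&(h[...,2]>120)).astype(np.uint8)
    u,v=(286,227) if n=="scene" else (334,180)
    m[:v-35]=0;m[v+35:]=0;m[:,:u-40]=0;m[:,u+40:]=0
    x=cv2.convexHull(cv2.findNonZero(m));el=cv2.fitEllipse(x);print("lid ellipse",el,P(c,*el[0],.125))
    # dark boss
    g=(im.max(2)<60).astype(np.uint8);nl,L,st,ce=cv2.connectedComponentsWithStats(g)
    i=L[v-3,u] ;print("boss",st[i],P(c,*ce[i],.133))
    print("boss look", [np.round(proj(c,q),1) for q in ([.563,.17,.135],[.52,.01,.072])])
```

```text
line [ 0.4737 -0.3668  0.048 ] [ 0.49   -0.3674  0.048 ] end [ 0.4498 -0.3653  0.045 ] skirt [ 0.4701 -0.366   0.02  ] yaw -2.108095312356968 -2.9903449751653604
scene tick [ 0.5468 -0.0022  0.072 ]
lid ellipse ((275.336181640625, 216.57888793945312), (45.797481536865234, 69.95999908447266), 123.05508422851562) [0.6026 0.17   0.125 ]
boss [277 216  16  14 168] [0.5625 0.178  0.133 ]
boss look [array([285.7, 220.1]), array([327.6, 204.3])]
side tick [ 0.546  -0.0014  0.072 ]
lid ellipse ((334.001708984375, 176.62966918945312), (24.802339553833008, 41.59621047973633), 93.14640808105469) [0.5628 0.1624 0.125 ]
boss [329 171  12   8  81] [0.564  0.1633 0.133 ]
boss look [array([334.1, 173. ]), array([322.2, 216.9])]
```

Call:
{"op": "play_rows", "data": {"translation": [[0.0205,-0.041,0],[0.0205,-0.041,0],[0.0205,-0.041,0],[0.0205,-0.041,0],[0.0205,-0.041,0],[0.0205,-0.041,0],[0.0205,-0.041,0],[0.0205,-0.041,0],[0,0,0],[0,0,0]], "delta_rot": [[0,0,0],[0,0,0],[0,0,0],[0,0,0],[0,0,0],[0,0,0],[0,0,0],[0,0,0],[0,0,0],[0,0,0]], "grip": [1,0,-1,-1,-1,-1,-1,-1,-1,-1]}}

```text
clock: 3.9
tool_pos: [0.4897, -0.0015, 0.3027]
eef_rot: [0.987, 0.161, -0.0, 0.0]
contact_force: [-0.4, -1.1, -0.1]
opening: 0.015
finger_force: 0.0
```

Run:
```python
from h import *
c,im=look("wrist","w2")
u,v=proj(c,[.521,.010,.072]).astype(int);a,b=proj(c,[.563,.171,.13]).astype(int);print(u,v,a,b)
cr=lambda u,v,h:cv2.resize(im[max(v-h,0):v+h,max(u-h,0):u+h],(390,390),interpolation=cv2.INTER_CUBIC)
cv2.imwrite("pics/crop2.png",np.hstack([cr(u,v,40),cr(max(a,70),max(b,70),70)]))
for t in ["shaft_seat","flat_mark","lid_top","collar"]:
    print(t,[(np.round(d["point"],3).tolist(),round(d["confidence"],2)) for d in r.look_for("wrist",t)[:2]])
print(shift([.563,.171,.21]))
```

```text
317 145 128 33
shaft_seat [([0.527, 0.013, 0.079], 0.55)]
flat_mark [([0.527, 0.012, 0.08], 0.64)]
lid_top [([0.553, 0.158, 0.122], 0.89)]
collar [([0.527, 0.012, 0.069], 0.8)]
(array([ 0.1243, -0.1405,  0.0926]), np.float64(18.521026414920488))
```

View pics/crop2.png

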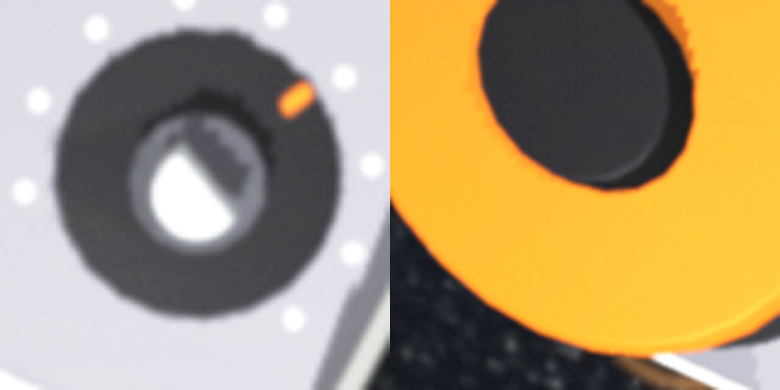

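The crop shows the collar centred at (317.6,140.7), the tick at (337.9,125.1), and the shaft flat facing the tick; the boss is partly cut off at top left.

Run:
```python
from h import *
c=r.get_calibration("wrist");im=cv2.imread("pics/w2.png")
g=((im.max(2)<110)).astype(np.uint8);g[:95]=0;g[185:]=0;g[:,:270]=0;g[:,360:]=0
nl,L,st,ce=cv2.connectedComponentsWithStats(g);i=L[141,295];print(st[i])
h=cv2.convexHull(cv2.findNonZero((L==i).astype(np.uint8)));e=cv2.fitEllipse(h);print(e)
s=onz(c,*e[0],.072);s2=onz(c,317.6,140.7,.072);t=onz(c,337.9,125.1,.072)
for s in(s,s2):print(s,"yaw",np.degrees(np.arctan2(*(t-s)[1::-1])),np.hypot(*(t-s)[:2]))
b=(im.max(2)<110).astype(np.uint8);nl,L,st,ce=cv2.connectedComponentsWithStats(b)
i=L[30,115];print(st[i]);print([onz(c,u,v,.133)[:2] for u,v in [(58+31.5,25),(58+100,32),(58+72,65)]])
```

```text
[ 289  112   57   58 2054]
((317.1714782714844, 140.15658569335938), (57.165130615234375, 57.655189514160156), 168.33392333984375)
[0.52602305 0.01238983 0.072     ] yaw -35.76651686073486 0.02522231301182376
[0.52564736 0.01181278 0.072     ] yaw -34.20245130127936 0.025199261241949916
[  90    0   77   68 4225]
[array([0.559616 , 0.1966349]), array([0.57082104, 0.14895203]), array([0.54200176, 0.16513259])]
```

Call:
{"op": "play_rows", "data": {"translation": [[0.031,-0.035,0],[0.031,-0.035,0],[0.031,-0.035,0],[0.031,-0.035,0],[0,0,0.04],[0,0,0.04],[0,0,0.015],[0,0,0]], "delta_rot": [[0,0,0],[0,0,0],[0,0,0],[0,0,0],[0,0,0],[0,0,0],[0,0,0],[0,0,0]], "grip": [-1,-1,-1,-1,-1,-1,-1,-1]}}

```text
clock: 5.15
tool_pos: [0.5625, 0.1715, 0.2073]
eef_rot: [0.987, 0.162, -0.001, 0.0]
contact_force: [0.0, 0.6, -0.2]
opening: 0.005
finger_force: 0.0
```

Call:
{"op": "play_rows", "data": {"translation": [[0,0,0.006],[0,0,0.004],[0,0,0.003],[0,0,0.003],[0,0,0.002],[0,0,0]], "delta_rot": [[0,0,0],[0,0,0],[0,0,0],[0,0,0],[0,0,0],[0,0,0]], "grip": [-1,-1,-1,-1,-1,-1]}}

```text
clock: 5.9
tool_pos: [0.5631, 0.1722, 0.1914]
eef_rot: [0.987, 0.162, 0.001, -0.0]
contact_force: [-1.8, 0.1, 9.5]
opening: 0.007
finger_force: 4.8
```

Call:
{"op": "play_rows", "data": {"translation": [[0,0,0.003],[0,0,0.003],[0,0,0]], "delta_rot": [[0,0,0],[0,0,0],[0,0,0]], "grip": [-1,-1,-1]}}

```text
clock: 6.28
tool_pos: [0.5631, 0.1722, 0.191]
eef_rot: [0.987, 0.162, 0.002, -0.0]
contact_force: [-12.9, -4.5, 52.8]
opening: 0.008
finger_force: 26.3
```

Call:
{"op": "play_rows", "data": {"translation": [[0,0,-0.04],[0,0,-0.04],[-0.0235,0.0436,-0.02],[-0.0235,0.0436,0],[-0.0235,0.0436,0],[-0.0235,0.0436,0],[-0.0235,0.0436,0],[-0.0235,0.0436,0],[-0.0235,0.0436,0],[-0.0235,0.0436,0],[-0.0235,0.0436,0],[-0.0235,0.0436,0],[-0.0235,0.0436,0],[0,0,0.04],[0,0,0.04],[0,0,0],[0,0,0]], "delta_rot": [[0,0,0],[0,0,0],[0,0,0],[0,0,0],[0,0,0],[0,0,0],[0,0,0],[0,0,0],[0,0,0],[0,0,0],[0,0,0],[0,0,0],[0,0,0],[0,0,10.5],[0,0,10.5],[0,0,0],[0,0,0]], "grip": [-1,-1,-1,-1,-1,-1,-1,-1,-1,-1,-1,0,1,1,1,1,1]}}

```text
clock: 8.4
tool_pos: [0.4719, -0.3653, 0.2051]
eef_rot: [1.0, -0.019, 0.001, 0.001]
contact_force: [-0.5, 0.1, -0.3]
opening: 0.66
finger_force: 0.0
```

Run:
```python
from h import *
s=r.get_state();print(s["clock"],s["tool_pos"],s["contact_force"])
c,im=look("wrist","w3")
u,v=proj(c,[.470,-.366,.03]).astype(int);print(u,v,c)
o=cv2.resize(im[v-40:v+40,u-40:u+40],(400,400),interpolation=cv2.INTER_CUBIC)
p=(255*(o/255.)**2.5).astype(np.uint8)
cs,ims=look("side","s3");a,b=proj(cs,[.563,.171,.13]).astype(int)
cv2.imwrite("pics/crop3.png",np.hstack([p,cv2.resize(im,(400,400))]))
```

```text
8.4 [ 0.47193733 -0.36525587  0.20507366] [-0.47174654  0.05768526 -0.28912198]
319 196 {'intrinsics': array([[309.11055547,   0.        , 319.60323148],
       [  0.        , 309.11055547, 197.07267935],
       [  0.        ,   0.        ,   1.        ]]), 'eye': array([ 0.55060945, -0.36849608,  0.28653124]), 'rotation': array([ 0.106711  , -0.10954912,  0.71178149, -0.68555004])}
```

View pics/crop3.png

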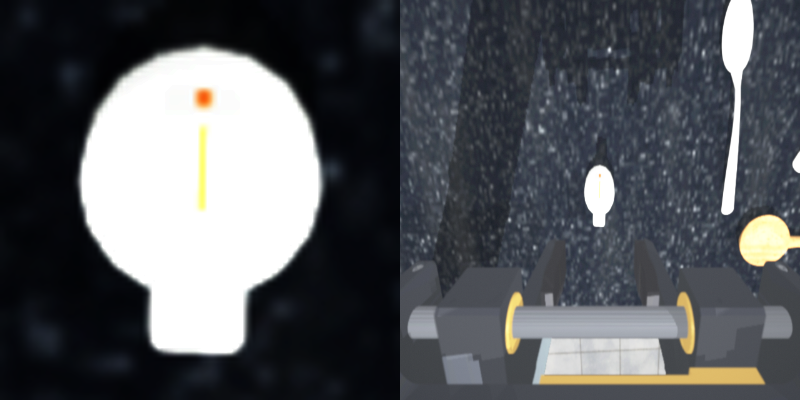

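The crop shows the line vertical (aligned with the tool), skirt spanning columns 80–322, line rows 126–210, bar end row 352.

Run:
```python
from h import *
c=r.get_calibration("wrist");f=lambda x,y,z:np.round(onz(c,279+x/5,156+y/5,z),4)
print("line",f(203,126,.048),f(202,210,.048),"orange side",f(204,98,.044))
print("bar end",f(198,352,.048),"skirt L R",f(80,180,.01),f(322,180,.01),"top",f(203,46,0))
print("line end at 20 => centre x", f(203,120,.048)[0]-.02, f(198,352,.048)[0]+.02)
for p in ([.4705,-.366,.2],):print(shift(p))
```

```text
line [ 0.4885 -0.367   0.048 ] [ 0.4744 -0.3663  0.048 ] orange side [ 0.4921 -0.3673  0.044 ]
bar end [ 0.4495 -0.3646  0.048 ] skirt L R [ 0.4691 -0.3433  0.01  ] [ 0.4673 -0.3885  0.01  ] top [ 0.4916 -0.3672  0.    ]
line end at 20 => centre x 0.4695 0.46950000000000003
(array([-0.0016,  0.0005,  0.0056]), np.float64(-2.2193180931678578))
```

Call:
{"op": "play_rows", "data": {"translation": [[-0.0025,0.0005,0.04],[0,0,0.035],[0,0,0.025],[0,0,0.012],[0,0,0.006],[0,0,0],[0,0,0],[0,0,0],[0,0,0],[0,0,0],[0,0,0]], "delta_rot": [[0,0,0],[0,0,0],[0,0,0],[0,0,0],[0,0,0],[0,0,0],[0,0,0],[0,0,0],[0,0,0],[0,0,0],[0,0,0]], "grip": [1,1,1,1,1,1,-1,-1,-1,-1,-1], "squeeze": 30}}

```text
clock: 9.88
tool_pos: [0.4686, -0.3654, 0.0857]
eef_rot: [1.0, -0.02, 0.0, 0.0]
contact_force: [0.0, -0.4, 0.2]
opening: 0.459
finger_force: 0.0
```

Call:
{"op": "play_rows", "data": {"translation": [[0,0,0],[0,0,0],[0,0,0],[0,0,0],[0,0,0],[0,0,0]], "delta_rot": [[0,0,0],[0,0,0],[0,0,0],[0,0,0],[0,0,0],[0,0,0]], "grip": [-1,-1,-1,-1,-1,-1]}}

```text
clock: 10.62
tool_pos: [0.4686, -0.3654, 0.0857]
eef_rot: [1.0, -0.02, -0.0, -0.0]
contact_force: [-0.1, 0.3, 0.0]
opening: 0.168
finger_force: 30.0
```

Call:
{"op": "play_rows", "data": {"translation": [[0,0,-0.035],[0,0,-0.05],[0,-0.0406,-0.05],[0,-0.0406,0],[0,-0.0406,0],[0,-0.0406,0],[0,-0.0406,0],[0,-0.0406,0],[0,-0.0406,0],[0,-0.0406,0],[0,-0.0406,0],[0,-0.0406,0],[0,0,0],[0,0,0],[0,0,0],[0,0,0],[0,0,0],[0,0,0]], "delta_rot": [[0,0,0],[0,0,0],[0,0,0],[0,0,0],[0,0,0],[0,0,0],[0,0,0],[0,0,0],[0,0,0],[0,0,0],[0,0,0],[0,0,0],[0,0,8.2],[0,0,8.2],[0,0,8.2],[0,0,8.2],[0,0,0],[0,0,0]], "grip": [-1,-1,-1,-1,-1,-1,-1,-1,-1,-1,-1,-1,-1,-1,-1,-1,-1,-1]}}

```text
clock: 12.88
tool_pos: [0.4851, 0.0391, 0.2193]
eef_rot: [0.954, -0.301, 0.0, -0.0]
contact_force: [-0.2, -1.1, -0.7]
opening: 0.166
finger_force: 30.0
```

Run:
```python
from h import *
s=r.get_state();print(s["clock"],s["tool_pos"],shift([.526,.012,.2]))
c,im=look("wrist","w4")
np.save("w4c.npy",np.r_[c["eye"],c["rotation"]])
print(proj(c,[.526,.012,.08]))
v0,u0=100,220
o=cv2.resize(im[100:250,220:420],(800,600),interpolation=cv2.INTER_CUBIC);cv2.imwrite("pics/crop4.png",o)
cs,ims=look("side","s4");h=cv2.cvtColor(ims,cv2.COLOR_BGR2HSV).astype(int)
```

```text
12.875 [0.48512691 0.03911113 0.21925934] (array([ 0.049 , -0.0012,  0.0193]), np.float64(-34.98405833774017))
[317.17838927 143.03632406]
```

View pics/crop4.png

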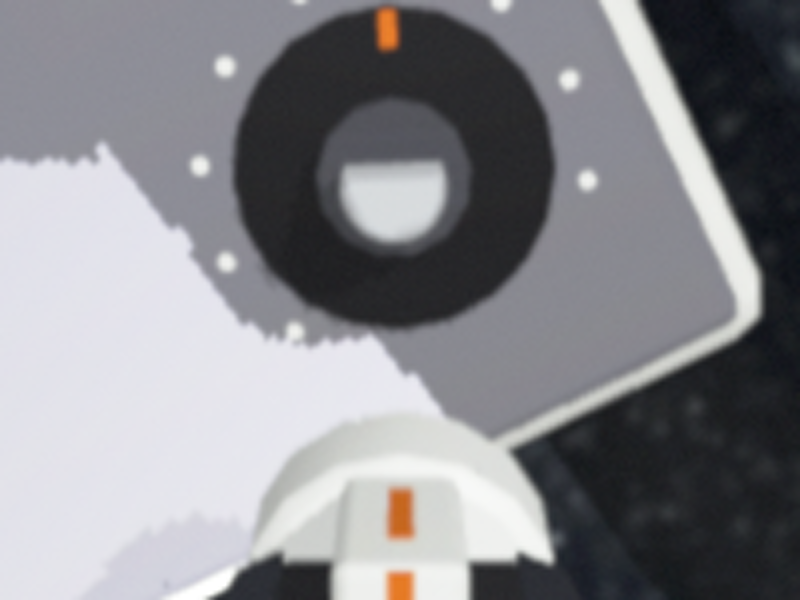

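The crop shows collar centre (394,168), seat (394,176), tick (388,29), flat edge (342,163)–(443,160), and the knob's front edge at (398,412) with its orange line at column 400.

Run:
```python
from h import *
c=r.get_calibration("wrist");s=r.get_state();Q=R.from_quat(s["eef_rot"])
im=cv2.imread("pics/w4.png")
def tl(x,y,z): # crop px -> tool xy (mm) at world height z
    return np.round(1000*Q.inv().apply(onz(c,220+x/4,100+y/4,z)-s["tool_pos"])[:2],1)
zb=s["tool_pos"][2]-.0857
print("collar",tl(394,168,.072),"seat",tl(394,176,.08),"seat LR",tl(317,177,.08),tl(472,177,.08))
print("tick",tl(388,29,.072),"flat edge top",tl(342,163,.094),tl(443,160,.094),"shaft arc",tl(393,243,.094))
print("knob front under (=kx+22)",tl(398,412,zb),"bar top front edge",tl(400,572,zb+.048),"bar top side",tl(333,572,zb+.048),tl(468,572,zb+.048), "skirt LR",tl(250,560,zb),tl(552,560,zb))
m=(im.max(2)<75).astype(np.uint8);m[:98]=0;m[185:]=0;m[:,:275]=0;m[:,362:]=0
n,L,st,ce=cv2.connectedComponentsWithStats(m);i=L[142,290]
h=cv2.convexHull(cv2.findNonZero((L==i).astype(np.uint8)));e=cv2.fitEllipse(h);print(e,tl((e[0][0]-220)*4+2,(e[0][1]-100)*4+2,.072))
```

```text
collar [48.7 -0.3] seat [48.4 -0.3] seat LR [ 48.2 -14. ] [48.2 13.6]
tick [73.2 -1.4] flat edge top [52.5 -8.9] [53.   7.9] shaft arc [39.  -0.4]
knob front under (=kx+22) [22.3  0.4] bar top front edge [20.7  0.7] bar top side [20.7 -6.4] [20.7  7.9] skirt LR [ -0.8 -21.5] [-0.8 23.3]
((317.99456787109375, 141.36219787597656), (79.07547760009766, 79.46878814697266), 169.48069763183594) [48.8 -0.3]
```

Call:
{"op": "play_rows", "data": {"translation": [[0.016,-0.001,0],[0.016,0,0],[0.016,0,0],[0,0,0],[0,0,0.02],[0,0,0.015],[0,0,0.002],[0,0,0],[0,0,0]], "delta_rot": [[0,0,0],[0,0,0],[0,0,0],[0,0,-2.2],[0,0,0],[0,0,0],[0,0,0],[0,0,0],[0,0,0]], "grip": [-1,-1,-1,-1,-1,-1,-1,-1,-1]}}

```text
clock: 14.1
tool_pos: [0.5252, 0.0123, 0.1827]
eef_rot: [0.959, -0.283, 0.0, -0.0]
contact_force: [-0.6, 0.7, -0.7]
opening: 0.166
finger_force: 30.0
```

Call:
{"op": "play_rows", "data": {"translation": [[0,0,0.002],[0,0,0.002],[0,0,0.001],[0,0,0]], "delta_rot": [[0,0,0],[0,0,0],[0,0,0],[0,0,0]], "grip": [-1,-1,-1,-1]}}

```text
clock: 14.6
tool_pos: [0.5247, 0.0125, 0.1771]
eef_rot: [0.959, -0.283, -0.0, -0.0]
contact_force: [-0.8, 0.4, -1.1]
opening: 0.167
finger_force: 30.0
```

Call:
{"op": "play_rows", "data": {"translation": [[0,0,0.003],[0,0,0.003],[0,0,0.003],[0,0,0]], "delta_rot": [[0,0,0],[0,0,0],[0,0,0],[0,0,0]], "grip": [-1,-1,-1,-1]}}

```text
clock: 15.1
tool_pos: [0.5246, 0.0125, 0.1678]
eef_rot: [0.959, -0.283, -0.001, 0.0]
contact_force: [-1.1, 2.0, -2.8]
opening: 0.167
finger_force: 30.0
```

Call:
{"op": "play_rows", "data": {"translation": [[0,0,0.002],[0,0,0.003],[0,0,0.003],[0,0,0]], "delta_rot": [[0,0,0],[0,0,0],[0,0,0],[0,0,0]], "grip": [-1,-1,-1,-1], "squeeze": 50}}

```text
clock: 15.6
tool_pos: [0.5247, 0.0125, 0.1606]
eef_rot: [0.959, -0.283, -0.0, -0.0]
contact_force: [-2.7, 2.5, 8.2]
opening: 0.164
finger_force: 50.0
```

Call:
{"op": "play_rows", "data": {"translation": [[0,0,0.002],[0,0,0.0015],[0,0,0],[0,0,0]], "delta_rot": [[0,0,0],[0,0,0],[0,0,0],[0,0,0]], "grip": [-1,-1,-1,-1]}}

```text
clock: 16.1
tool_pos: [0.5247, 0.0124, 0.1593]
eef_rot: [0.959, -0.284, 0.0, -0.001]
contact_force: [-6.6, 2.9, 28.7]
opening: 0.166
finger_force: 50.0
```

Run:
```python
from h import *
c,im=look("side");s=r.get_state();print(s["clock"],s["tool_pos"],s["contact_force"],s["moment"])
u,v=proj(c,[.54,.08,.1]).astype(int)
c2,im2=look("wrist")
cv2.imwrite("pics/crop5.png",np.hstack([cv2.resize(im[v-50:v+50,u-50:u+50],(400,400),interpolation=cv2.INTER_CUBIC),cv2.resize(im2[120:280,240:400],(400,400))]))
```

```text
16.15 [0.52470136 0.01239838 0.15933527] [-6.63432364  2.84369624 28.7606545 ] [0.83700977 1.68308031 0.00168669]
```

View pics/crop5.png

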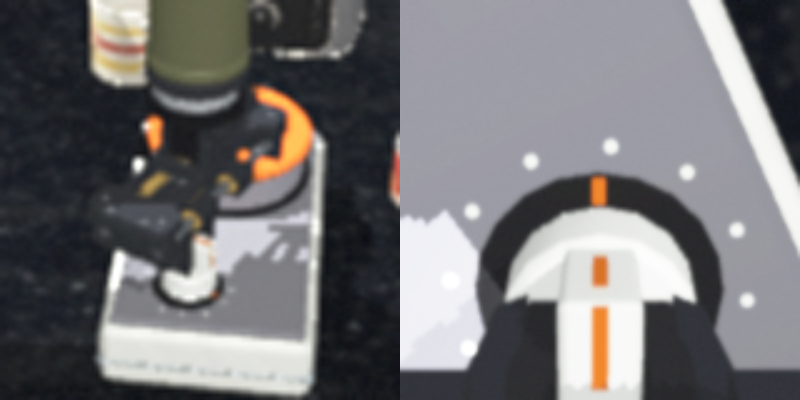

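The picture shows the collar tick in line with the knob's orange line and the knob seated in the collar. Height (159.3 mm against 159.7 expected) and the rise to 29 N show the hard stop.

```bash
python3 -c "
from plant import r
print(r.finish_job())"
```

```text
the job is handed in; nothing more can be done
None
```

I pressed the lid fully home, fitted the knob on the D-shaft down to its shoulder, and handed the job in with the fingers still holding it pressed at its hard stop (about 29 N, 16 s on the clock); the mug and capsules were not touched.

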